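# Balance the miniature bat on the display fulcrum

### The job

Find the balance point of the miniature cricket bat and lay the bat, flat face down, across the brass edge of the little wooden fulcrum stand, so that it stays level there on its own with both ends in the air. Leave the toy stump and the boxed red ball where they are.

Things in the scene. Friction and masses are not known exactly. Their poses are not given: they have to be found in the camera images.
- bat: Loose mini cricket bat, 340 mm, ~160 g, flat face down, spine up. Origin: mid-length, on the underside; +x to the toe. Pale blade x -30 to 170 mm, 50 wide, upright side edges 18 high, spine top z 26, red band near the toe. Blue handle x -170 to -30 mm, 20 thick, axis z 12.5, white ring at the blade. Centre of mass at x = +44 mm (126 mm from the toe), always.
- fulcrum: Fixed fulcrum stand: dark wood foot 110 x 80 x 10 mm, dark wedge, brass edge on top. Origin: centre of the foot's underside. The brass top is flat, level, 60 mm above the origin, centred on it, 24 mm wide along x, 40 mm long along y. A part lies across the edge when it runs along the stand's x, either way round; it stays level only with its centre of mass over the 24 mm width.
- stump: Loose look-alike to leave alone: miniature stump, plain round mid-brown stick 305 mm long, 22 mm thick, pointed at its -x end, thin brass ring near its +x end. Origin: 155 mm from the point, on its underside; x along it. Lies beside the bat, about parallel; either of the two may be nearer the robot.
- case: Clear acrylic cube, loose, 94 x 94 x 98 mm, about 450 g, with a black base, a steel press button on its lid and a new red ball of 72 mm inside, to be left alone. Origin: centre of its underside.
Not all that is in view belongs to the job. Leave any purple look-alike of the fulcrum alone.

How it is judged:
By the outcome, as a careful person would: the job done as asked, in the order asked, and still so for the second after the job is handed in, with the robot touching nothing.
It also fails if it takes over 38 s, if anything falls off the work surface, if the arm or the gripper's body presses on something with over 40 N, if the wrist force passes 120 N, or if a joint passes its speed limit or range.

### The arm

A 7-joint arm with a two-finger parallel gripper is mounted at the origin on the work surface. World frame = base frame: x ahead of the robot, y to its left, z up, the work surface at z = 0. Lengths are in mm, angles in rad, forces in N, time in s.
With the tool pointing down it reaches from about 350 to 775 mm from the base axis. Payload 3.1 kg.
Tool frame: the origin (TCP) lies midway between the tips of the shut fingers; the grasp point (between the pads) lies 19 mm behind it (arm.hold_point_z is the z of the grasp point in the tool frame, in mm); z points along the fingers, y is the line along which they close (so a half turn about z gives the same grasp; the last joint's range is limited). The gripper opens to 85 mm and grips with 20 to 120 N. Pads are 22 mm wide; open, the fingers measure 114 mm over their backs; the gripper's body (76 mm by 85 mm) begins 54 mm behind the grasp point. The pads swing forward as they close: fully open they stand 13 mm farther back than shut.
Start: joints at [1.077, 0.311, 0.014, 1.512, -0.004, 1.319, -0.027], TCP at [240.156, -494.816, 231.304] pointing down, gripper open.
Joint ranges: [-2.7, 2.7], [-0.3, 1.91], [-1.27, 1.3], [0.12, 2.57], [-1.44, 4.58], [0.2, 2.03], [-3.05, 3.05]. Speed limits (rad/s): [2.79, 2.79, 3.14, 3.14, 3.14, 3.14, 3.14].

### API

Orientations are given as a unit quaternion [w, x, y, z].
In Python, from station import sensors, eyes, workorder, arm gives the robot as it stands.
- The arm moves only by the tool servo_tool, never from a script. Its argument "increments" is one flat list of numbers, 5 for each row, row after row: the finger opening in cm, from 0 to 8.54, then the shift along the tool's x, y, z in cm, then the turn about the tool's z in rad. A call has exactly 10 rows; each row is the pose to reach, as a shift and turn from the pose commanded when the call began, along the tool's axes at that moment; what a row does not reach only later rows make up. A row lasts 1/8 s, in which the tool goes at most 62.5 mm and 10.7 degrees, less where a joint would pass 70% of its speed; a pose out of reach is approached as far as the arm can. A call with a gripper value outside its range is refused whole. The fingers move at their own pace and stop on an object; "newtons" is the grip in N (left out, the last holds). Time passes only in rows, so rows that repeat a pose let the fingers close, or fill a call up. It gives the time, the measured TCP pose, the force, the opening and the grip force at its end, in the units of the state.
- sensors.state(): the state, without advancing time (a new reading comes with each control period).
- eyes.grab_frame(name): name is "scene" or "top" or "wrist"; returns a dict with "img" (480x640x3 uint8, red, green, blue), "camera_matrix" (3x3 intrinsics, pixels), "k1" (the pictures are not rectified: a ray, as slopes to the right and down, at radius r is drawn at 1 + k1 r^2 times it, then the intrinsics apply), "R" (3x3) and "t" (3): a world point X has camera coordinates R X + t; the wrist camera has in their place "tool_from_camera" (4x4, takes a point from camera to tool coordinates, whose origin is the TCP and whose axes are the flange's). Camera axes: x right, y down, z forward; pixel columns grow to the right and rows downward; lengths in mm; the calibration is good to about 2 mm. A picture is of the moment at which its call begins: read the wrist's pose just before it. There is no depth.
- workorder.sign_off(): hands the job in; it is judged then, once.
The state is a dict: "clock": time; "joint_pos": joint angles; "dq": joint speeds; "joint_torque": joint torques, N m; "eef_pos": TCP position; "eef_rot": TCP orientation; "wrist_force": force on the tool from outside, world axes, zero at the start; "moment": the same for the moment, N m; "grip_width": finger opening in mm; "gripper_force": force on a finger pad.
Only numpy, scipy, OpenCV 4.12 (cv2) and the standard library are available. Lean on these libraries where they do the work, as an engineer would, in place of code of your own. Each camera call takes 0.05 s, during which the arm holds its last target. There are 200 camera calls.

## Working session

There is one attempt and no reset: what is moved stays moved. The work goes in short steps, Python scripts to look and compute and a tool call to move; the robot and the scene stay as the last step left them, time stands still between calls to the robot, and variables do not carry over. Pictures are saved under pics/ and viewed, at most 10 in all, crops included, and the job is handed in when it is done.

Besides the shell and the picture viewer there is one more tool, called after ">>>" by a JSON object that holds its "method" and its "body", one argument or row to a line. servo_tool: Moves the arm, as the interface text tells. Its arguments: {"type":"object","properties":{"increments":{"type":"array","items":{"type":"number"}},"newtons":{"type":"number"}},"required":["increments"]}

```bash
mkdir -p pics; ls
cat > h.py <<'E'
import numpy as np, cv2
from station import sensors, eyes, workorder, arm
def grab(name,fn=None):
    s=sensors.state(); f=eyes.grab_frame(name)
    if fn: cv2.imwrite('pics/'+fn,cv2.cvtColor(f['img'],cv2.COLOR_RGB2BGR))
    return s,f
def rot(q):
    from scipy.spatial.transform import Rotation as R
    return R.from_quat([q[1],q[2],q[3],q[0]]).as_matrix()
def campose(s,f):
    if 'R' in f and f.get('R') is not None:
        R=np.array(f['R']);t=np.array(f['t']); return R.T,-R.T@t
    T=np.array(f['tool_from_camera']);Rt=rot(s['eef_rot'])
    return Rt@T[:3,:3],Rt@T[:3,3]+np.array(s['eef_pos'])
def pix2w(s,f,uv,z):
    K=np.array(f['camera_matrix']);A,c=campose(s,f)
    k1=float(f['k1'])
    p=cv2.undistortPoints(np.array(uv,float).reshape(-1,1,2),K,np.array([k1,0,0,0,0.])).reshape(-1,2)
    d=np.c_[p,np.ones(len(p))]@A.T
    return c+d*((np.broadcast_to(z,len(p))-c[2])/d[:,2])[:,None]
def w2pix(s,f,X):
    K=np.array(f['camera_matrix']);A,c=campose(s,f)
    P=(np.array(X,float)-c)@A; k1=float(f['k1'])
    return cv2.projectPoints(P.reshape(-1,1,3),np.zeros(3),np.zeros(3),K,np.array([k1,0,0,0,0.]))[0].reshape(-1,2)
E
python3 - <<'E'
from h import *
s,f=grab('top','top1.png'); grab('scene','scene1.png')
print(s); print(arm.hold_point_z, campose(s,f)[1])
E
```

```text
pics
{'clock': 0.0, 'joint_pos': array([ 1.07728414,  0.31169351,  0.0139863 ,  1.51304103, -0.00436936,
        1.3191717 , -0.02720881]), 'dq': array([ 0.00126199, -0.00095233, -0.0002453 , -0.0003757 ,  0.00011657,
       -0.00063396,  0.00060314]), 'joint_torque': array([ 7.49535218e-06, -3.79922783e+01,  1.45824901e-01, -2.30595946e+01,
        1.22113660e-02,  1.35642558e-02,  1.22862949e-05]), 'eef_pos': array([ 239.82155204, -494.16955338,  230.24516931]), 'eef_rot': array([-1.09745827e-03,  9.74581831e-01,  2.24028909e-01, -3.14799544e-04]), 'wrist_force': array([ 0.21073037, -0.35543241,  0.36227503]), 'moment': array([ 0.02878976,  0.01044848, -0.01818008]), 'gripper_force': 0.0, 'grip_width': 85.39717617610593}
-18.700000000000003 [ 288.40670042  -66.58475157 1183.92964969]
```

View pics/top1.png

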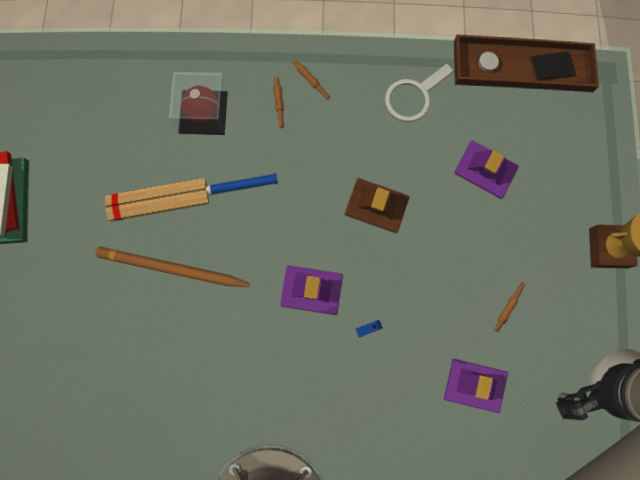

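View pics/scene1.png

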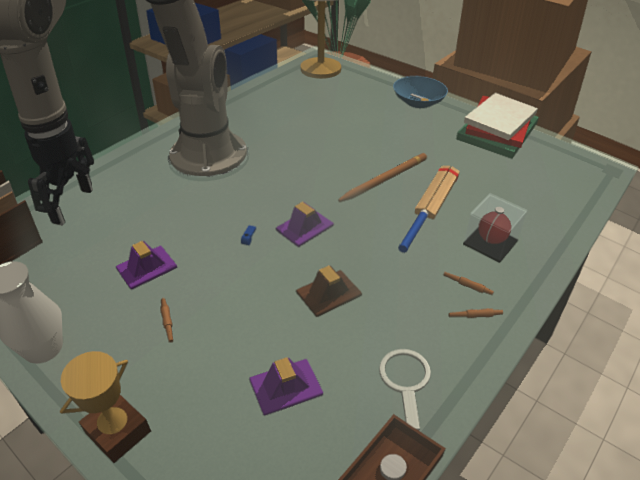

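The top view shows the bat from its toe at about (107,205) to its handle end at (277,179). The stump lies below it from (97,252) to (247,284), and the ball case is at (200,103). The dark fulcrum is at (377,205) with its brass at (380,199); the other three stands are purple.

```bash
cat > m.py <<'E'
from h import *
s,f=grab('top'); im=f['img']; hsv=cv2.cvtColor(im,cv2.COLOR_RGB2HSV)
def comp(mask,box):
    m=np.zeros(mask.shape,np.uint8);x0,y0,x1,y1=box;m[y0:y1,x0:x1]=mask[y0:y1,x0:x1]
    n,l,st,c=cv2.connectedComponentsWithStats(m);i=1+st[1:,4].argmax()
    ys,xs=np.where(l==i);return np.c_[xs,ys].astype(float)
def rect(p,z):
    w=pix2w(s,f,p,z)[:,:2].astype(np.float32);r=cv2.minAreaRect(w);return r,cv2.boxPoints(r)
H,S,V=[hsv[...,i].astype(int) for i in range(3)]
Ri,G,B=[im[...,i].astype(int) for i in range(3)]
for name,mask,box,z in [('blade',(Ri>B+50),(95,170,215,230),18),('handle',(B>Ri+50),(205,165,285,200),12.5),
  ('brass',(Ri>B+60)&(V>120),(365,180,395,215),60),('foot',(G<75)&(Ri>=B)|(Ri>B+25),(335,170,420,240),10),
  ('stump',Ri>B+40,(90,240,255,292),11)]:
    p=comp(mask,box);r,b=rect(p,z);print(name,len(p),np.round(r[0],1),np.round(r[1],1),round(r[2],1));print(np.round(b).tolist())
E
python3 m.py
```

```text
blade 2533 [567. 245.] [ 53.8 200.9] 12.0
[[520.0, 338.0], [562.0, 141.0], [614.0, 152.0], [572.0, 349.0]]
handle 575 [604.2  74.6] [ 17.4 131.9] 11.7
[[582.0, 137.0], [609.0, 8.0], [626.0, 12.0], [599.0, 141.0]]
brass 261 [ 570.2 -188.3] [23.7 39.9] 72.8
[[548.0, -194.0], [586.0, -206.0], [593.0, -183.0], [555.0, -171.0]]
foot 2192 [ 569.3 -187.8] [108.5  79.7] 71.9
[[515.0, -227.0], [590.0, -252.0], [624.0, -149.0], [548.0, -124.0]]
stump 1558 [433.2 206.9] [308.3  21.3] 79.4
[[394.0, 57.0], [415.0, 53.0], [472.0, 356.0], [451.0, 360.0]]
```

Sizes check out: blade 54x201, brass 24x40, foot 108x80. The bat's axis is at 102° (toe towards +y), its CoM is near (572,220), the stand is at (570,-188) and its x axis is at about 72°.

```bash
cat > go.py <<'E'
from h import *
import sys
def go(x,y,z,ang):
    s=sensors.state();R=rot(s['eef_rot']);d=R.T@(np.array([x,y,z])-s['eef_pos'])/10
    a=np.arctan2(R[1,0],R[0,0]);th=a-np.radians(ang);th=(th+np.pi)%(2*np.pi)-np.pi
    print('t',round(s['clock'],2),'pos',np.round(s['eef_pos'],1),'xang',round(np.degrees(a),1),'tilt',np.round(R[:2,2],3),'shift cm',np.round(d,2),'turn',round(th,3),'grip',round(s['grip_width'],1),'F',np.round(s['wrist_force'],1))
if __name__=='__main__': go(*map(float,sys.argv[1:5]))
E
python3 go.py 572.4 219.6 150 102
```

```text
t 0.15 pos [ 239.9 -494.3  230.5] xang 25.9 tilt [-0.001  0.002] shift cm [ 61.09 -49.69   8.13] turn -1.328 grip 85.4 F [ 0.5  0.4 -0.4]
```

>>> {"method": "servo_tool", "body": {
  "increments": [8.5,3,-2.4,0,-0.08,8.5,7.5,-6.1,0,-0.2,8.5,12,-9.8,0,-0.33,8.5,16.5,-13.5,0,-0.46,8.5,21,-17.1,0,-0.6,8.5,25.5,-20.8,0.5,-0.73,8.5,30,-24.4,1,-0.86,8.5,34.5,-28,1.5,-1.0,8.5,39,-31.7,2,-1.13,8.5,43.5,-35.4,2.5,-1.26],
  "newtons": 40
}}

```text
clock: 1.4
eef_pos: [477.3, 15.0, 206.1]
eef_rot: [0.0, 0.654, 0.756, -0.0]
wrist_force: [-0.3, -0.2, 0.6]
grip_width: 85.0
gripper_force: 0.0
```

```bash
python3 go.py 572.4 219.6 150 102
```

```text
t 1.4 pos [477.3  15.  206.1] xang 98.3 tilt [ 0.    -0.001] shift cm [18.88 12.36  5.6 ] turn -0.065 grip 85.0 F [-0.3 -0.2  0.6]
```

>>> {"method": "servo_tool", "body": {
  "increments": [8.5,3,2,1,-0.01,8.5,7,4.6,2,-0.03,8.5,11,7.2,3,-0.05,8.5,14.5,9.5,4,-0.06,8.5,17,11.1,5,-0.065,8.5,18.3,12,5.6,-0.065,8.5,18.8,12.3,5.6,-0.065,8.5,18.9,12.4,5.6,-0.065,8.5,18.9,12.4,5.6,-0.065,8.5,18.9,12.4,5.6,-0.065]
}}

```text
clock: 2.65
eef_pos: [573.4, 217.1, 150.8]
eef_rot: [0.0, 0.631, 0.776, -0.0]
wrist_force: [0.7, 0.3, -0.2]
grip_width: 85.0
gripper_force: 0.0
```

```bash
python3 go.py 572.4 219.6 0 102
python3 - <<'E'
from h import *
s,f=grab('wrist','w1.png')
d=np.array([np.cos(np.radians(102)),np.sin(np.radians(102))]);n=np.array([d[1],-d[0]]);c=np.array([572.4,219.6])
for x,y,z in [(-74,25,18),(-74,-25,18),(126,25,18),(126,-25,18),(0,25,18),(0,-25,18)]: print(x,y,w2pix(s,f,[*(c+d*x+n*y),z]).round())
E
```

```text
t 2.65 pos [573.4 217.1 150.8] xang 101.7 tilt [ 0.001 -0.001] shift cm [ 0.28 -0.05 15.08] turn -0.005 grip 85.0 F [ 0.7  0.3 -0.2]
-74 25 [[346. 305.]]
-74 -25 [[284. 306.]]
126 25 [[352.  32.]]
126 -25 [[275.  33.]]
0 25 [[348. 217.]]
0 -25 [[281. 217.]]
```

View pics/w1.png

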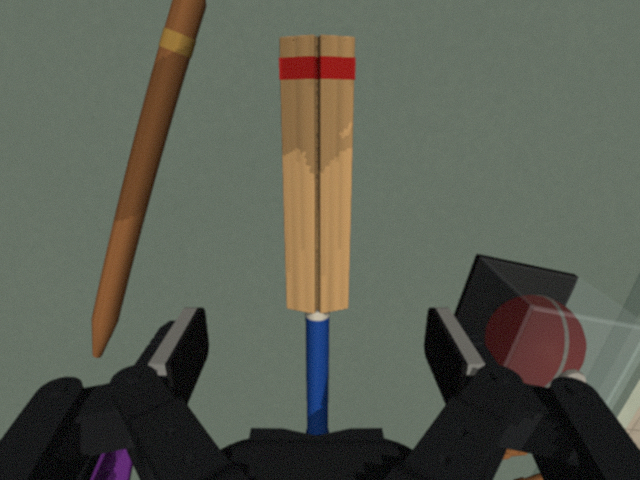

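The wrist view shows the blade from the toe at v=36 to the ring at v=311, centred on u=317. That is about 3 mm nearer the handle than predicted, so the CoM is almost directly under the TCP. The stump and the case are clear of the fingers.

>>> {"method": "servo_tool", "body": {
  "increments": [8.5,0,0.15,2,-0.005,8.5,0,0.15,5,-0.005,8.5,0,0.15,8,-0.005,8.5,0,0.15,11,-0.005,8.5,0,0.15,13.5,-0.005,8.5,0,0.15,14.5,-0.005,8.5,0,0.15,14.9,-0.005,8.5,0,0.15,14.9,-0.005,6.5,0,0.15,14.9,-0.005,5.8,0,0.15,14.9,-0.005]
}}

```text
clock: 3.95
eef_pos: [575.1, 218.7, 2.1]
eef_rot: [0.0, 0.629, 0.778, 0.001]
wrist_force: [0.5, -0.1, -0.1]
grip_width: 57.8
gripper_force: 0.0
```

>>> {"method": "servo_tool", "body": {
  "increments": [3,0,0,0,0,3,0,0,0,0,3,0,0,0,0,3,0,0,0,0,3,0,0,0,0,3,0,0,0,0,3,0,0,-1,0,3,0,0,-3,0,3,0,0,-6,0,3,0,0,-9,0],
  "newtons": 50
}}

```text
clock: 5.2
eef_pos: [574.4, 218.5, 93.0]
eef_rot: [-0.0, 0.629, 0.778, 0.0]
wrist_force: [-0.2, 0.4, -0.9]
grip_width: 48.6
gripper_force: 54.1
```

```bash
python3 go.py 570 -188 150 72.3
python3 - <<'E'
from h import *
s,f=grab('wrist','w2.png'); R=rot(s['eef_rot'])
for x,z in [(-74,0),(126,0)]:
  for y in (25,-25): print(x,y,w2pix(s,f,s['eef_pos']+R@np.array([x,y,z-18])).round())
E
```

```text
t 5.2 pos [574.4 218.5  93. ] xang 102.1 tilt [0. 0.] shift cm [-39.65  -8.96  -5.71] turn 0.52 grip 48.6 F [-0.2  0.4 -0.9]
-74 25 [[371. 473.]]
-74 -25 [[260. 474.]]
126 25 [[402. -51.]]
126 -25 [[227. -51.]]
```

View pics/w2.png

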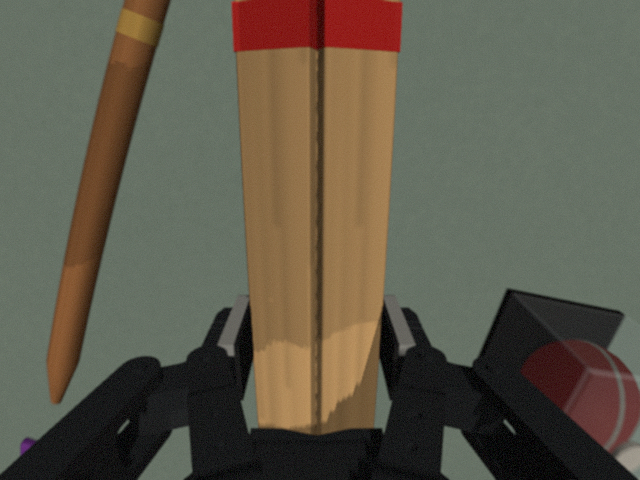

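The bat is held square between the pads, with the red band at v=0 to 50 as predicted for a grasp at the CoM. I'll carry it to above the stand.

>>> {"method": "servo_tool", "body": {
  "increments": [3,-0.5,-0.1,-1.5,0.01,3,-2,-0.4,-3.5,0.03,3,-5,-1.1,-5,0.07,3,-9,-2,-5.7,0.12,3,-13.5,-3,-5.7,0.18,3,-18,-4.1,-5.7,0.24,3,-22.5,-5.1,-5.7,0.3,3,-27,-6.1,-5.7,0.36,3,-31,-7,-5.7,0.41,3,-34.5,-7.8,-5.7,0.46]
}}

```text
clock: 6.5
eef_pos: [569.4, -138.9, 148.6]
eef_rot: [0.0, 0.791, 0.612, -0.001]
wrist_force: [0.4, 0.5, -1.7]
grip_width: 48.5
gripper_force: 54.1
```

```bash
python3 go.py 570 -188 110 72.3
```

```text
t 6.5 pos [ 569.4 -138.9  148.6] xang 75.4 tilt [-0.001 -0.001] shift cm [-4.73  1.3   3.86] turn 0.055 grip 48.5 F [ 0.4  0.5 -1.7]
```

>>> {"method": "servo_tool", "body": {
  "increments": [3,-2,0.5,0,0.02,3,-3.5,0.9,0.5,0.04,3,-4.4,1.2,1.5,0.05,3,-4.7,1.3,2.5,0.055,3,-4.7,1.3,3.3,0.055,3,-4.7,1.3,3.8,0.055,3,-4.7,1.3,3.9,0.055,3,-4.7,1.3,3.9,0.055,3,-4.7,1.3,3.9,0.055,3,-4.7,1.3,3.9,0.055]
}}

```text
clock: 7.75
eef_pos: [571.8, -184.0, 109.7]
eef_rot: [0.0, 0.806, 0.592, 0.0]
wrist_force: [-0.0, -0.2, -1.8]
grip_width: 48.9
gripper_force: 54.2
```

```bash
python3 go.py 570 -188 62 72.3
python3 - <<'E'
from h import *
s,f=grab('top','top2.png');grab('scene','scene2.png')
R=rot(s['eef_rot']);P=s['eef_pos']+R@np.array([0,0,2.])
b=lambda x,y,h:P+R@np.array([x-44,-y,-h])
for n,X in [('toe',b(170,0,26)),('toeL',b(170,25,18)),('toeR',b(170,-25,18)),('hend',b(-170,0,12.5))]: print(n,X.round(),w2pix(s,f,X).round())
im=cv2.imread('pics/top2.png');c=cv2.resize(im[110:320,270:470],None,fx=2.8,fy=2.8,interpolation=cv2.INTER_CUBIC);c2=cv2.imread('pics/scene2.png')[190:400,170:420]
cv2.imwrite('pics/c2.png',c)
E
```

```text
t 7.75 pos [ 571.8 -184.   109.7] xang 72.6 tilt [ 0.001 -0.   ] shift cm [-0.43 -0.06  4.77] turn 0.005 grip 48.9 F [-0.  -0.2 -1.8]
toe [610. -64. 134.] [[314. 165.]]
toeL [586. -56. 126.] [[310. 179.]]
toeR [633. -71. 126.] [[319. 153.]]
hend [ 508. -388.  120.] [[495. 228.]]
```

View pics/c2.png

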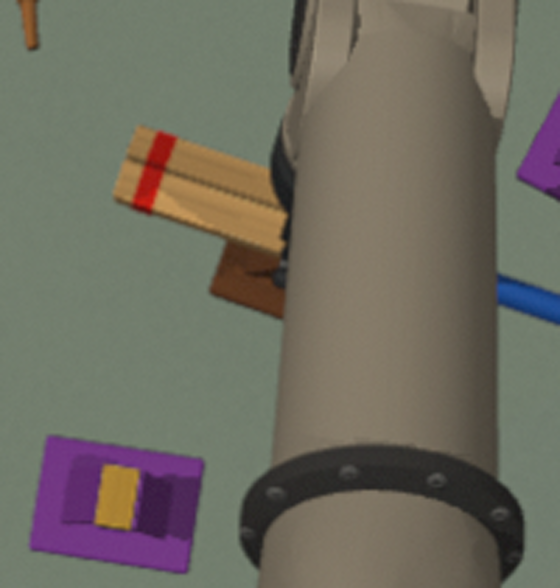

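View pics/scene2.png

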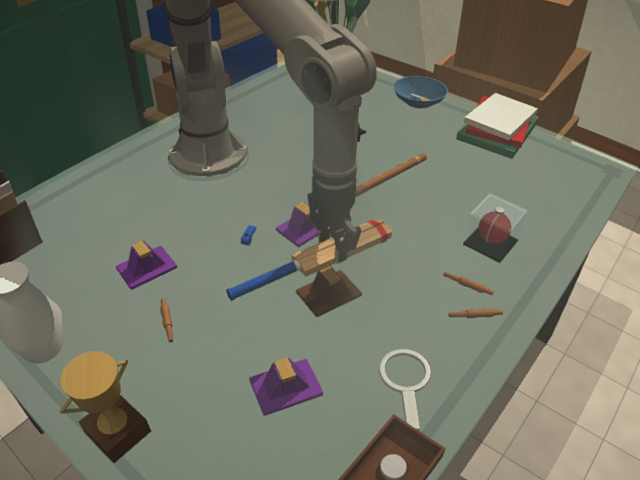

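Toe corners sit at about (319,155) and (310,181), within 2 px of prediction, so the bat is level over the stand and lined up with it. I'll lower it until it touches.

>>> {"method": "servo_tool", "body": {
  "increments": [3,-0.2,0,0.5,0.005,3,-0.4,-0.05,1.3,0.005,3,-0.4,-0.05,2.2,0.005,3,-0.4,-0.05,3,0.005,3,-0.4,-0.05,3.6,0.005,3,-0.4,-0.05,4,0.005,3,-0.4,-0.05,4.3,0.005,3,-0.4,-0.05,4.5,0.005,3,-0.4,-0.05,4.6,0.005,3,-0.4,-0.05,4.6,0.005]
}}

```text
clock: 9.1
eef_pos: [570.0, -187.7, 63.4]
eef_rot: [0.0, 0.807, 0.59, 0.0]
wrist_force: [0.2, -0.0, -1.7]
grip_width: 48.5
gripper_force: 54.2
```

```bash
python3 go.py 570 -188 62 72.3
```

```text
t 9.1 pos [ 570.  -187.7   63.4] xang 72.3 tilt [ 0. -0.] shift cm [-0.03  0.01  0.14] turn -0.0 grip 48.5 F [ 0.2 -0.  -1.7]
```

Not touching yet; I'll creep down in 0.5 mm steps.

>>> {"method": "servo_tool", "body": {
  "increments": [3,0,0,0.05,0,3,0,0,0.05,0,3,0,0,0.1,0,3,0,0,0.1,0,3,0,0,0.15,0,3,0,0,0.15,0,3,0,0,0.15,0,3,0,0,0.15,0,3,0,0,0.15,0,3,0,0,0.15,0]
}}

```text
clock: 10.35
eef_pos: [570.0, -187.6, 62.2]
eef_rot: [0.0, 0.807, 0.59, -0.0]
wrist_force: [-3.1, 1.0, 5.5]
grip_width: 48.5
gripper_force: 54.9
```

Contact, about 7 N. I'll ease off slightly, open gently, then rise.

>>> {"method": "servo_tool", "body": {
  "increments": [3,0,0,-0.03,0,3,0,0,-0.05,0,4.9,0,0,-0.05,0,5.1,0,0,-0.05,0,5.4,0,0,-0.05,0,5.8,0,0,-0.05,0,6.5,0,0,-0.05,0,7.2,0,0,-0.05,0,7.5,0,0,-0.05,0,7.5,0,0,-0.05,0],
  "newtons": 20
}}

```text
clock: 11.6
eef_pos: [569.9, -187.7, 62.3]
eef_rot: [0.0, 0.807, 0.59, -0.0]
wrist_force: [1.0, 0.2, -0.5]
grip_width: 75.1
gripper_force: 0.0
```

```bash
python3 go.py 570 -188 62 72.3; python3 -c "
from h import *
grab('scene','scene3.png')"
```

```text
t 11.6 pos [ 569.9 -187.7   62.3] xang 72.3 tilt [ 0. -0.] shift cm [-0.03  0.02  0.03] turn -0.0 grip 75.1 F [ 1.   0.2 -0.5]
```

View pics/scene3.png

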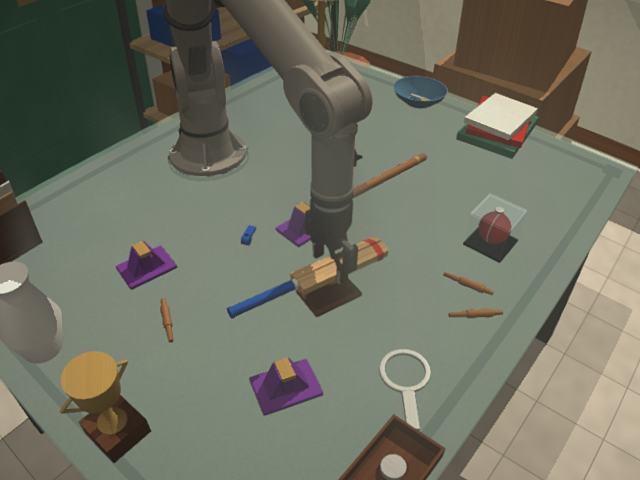

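The bat rests on the stand, handle end at (232,312) and toe at (385,250), with the gripper open. I'll rise straight up.

>>> {"method": "servo_tool", "body": {
  "increments": [7.5,0,0,-0.3,0,7.5,0,0,-1,0,7.5,0,0,-2,0,7.5,0,0,-3.5,0,7.5,0,0,-5.5,0,7.5,0,0,-8,0,7.5,0,0,-11,0,7.5,0,0,-14,0,7.5,0,0,-16,0,7.5,0,0,-16,0]
}}

```text
clock: 12.9
eef_pos: [571.5, -187.7, 225.3]
eef_rot: [0.002, 0.807, 0.59, 0.002]
wrist_force: [-0.3, 1.1, -0.6]
grip_width: 74.8
gripper_force: 0.0
```

Run:
```python
from h import *
s,f=grab('scene','scene4.png')
d=np.array([np.cos(np.radians(72.3)),np.sin(np.radians(72.3))]);n=np.array([-d[1],d[0]]);c=np.array([570,-187.7])
for q,x,y,z in [('toeL',126,25,78),('toeR',126,-25,78),('hend',-214,0,72.5)]: print(q,w2pix(s,f,[*(c+d*x+n*y),z]).round())
im=cv2.imread('pics/scene4.png');cv2.imwrite('pics/c4.png',cv2.resize(im[200:350,200:440],None,fx=3.2,fy=3.2))
```

```text
toeL [[373. 236.]]
toeR [[388. 250.]]
hend [[229. 313.]]
```

View pics/c4.png

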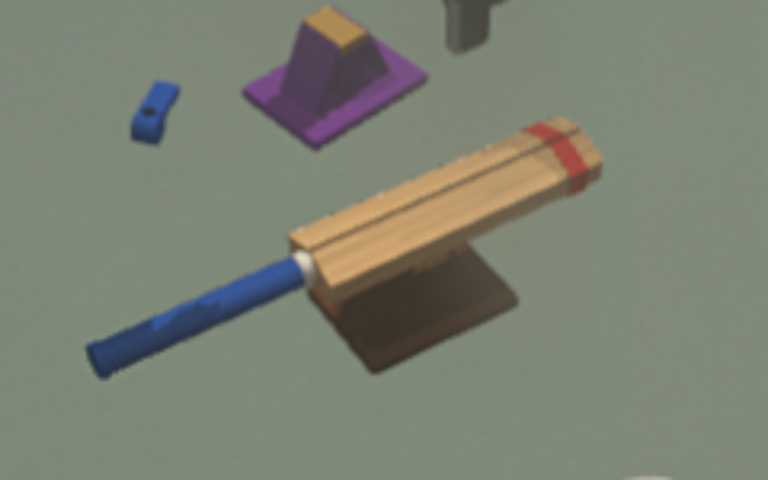

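The bat lies level: toe corner at (388,249) and handle end at (230,312), both within 1 px of the prediction for a level bat. The gripper is clear, so I'll hand in.

```bash
python3 -c "
from station import workorder
print(workorder.sign_off())"
```

```text
the job is handed in; nothing more can be done
None
```

The bat is lying flat face down across the brass edge at its balance point, level with both ends in the air. The stump and ball case were left untouched, and I handed the job in at about 13 s of the 38 s; no verdict came back.

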